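# Seat the spice grinder's cup and hold it down to run

## Robot

A 6-joint arm with a two-finger parallel gripper is mounted at the origin on the work surface. World frame = base frame: x ahead of the robot, y to its left, z up, the work surface at z = 0. Lengths are in m, angles in rad, forces in N, time in s.
With the tool pointing down it reaches from about 0.25 to 0.775 m from the base axis. Payload 4 kg.
Tool frame: the origin (TCP) lies midway between the tips of the shut fingers; the grasp point (between the pads) lies 19 mm behind it; z points along the fingers, x is the direction in which the jaws open and shut, and the axes are right-handed (so a half turn about z gives the same grasp; the last joint's range is limited). The gripper opens to 94 mm and grips with 3 to 60 N. Pads are 16 mm wide; open, the fingers measure 119 mm over their backs; the gripper's body (75 mm by 177 mm) begins 78 mm behind the grasp point.
Start: joints at [-1.271, 0.087, 1.371, -0, 1.684, -0.103], TCP at [0.216, -0.506, 0.206] pointing down, gripper open.
Joint ranges: [-3.1, 3.1], [-0.76, 2.03], [0.27, 2.55], [-1.08, 4.22], [0.17, 2.65], [-2.57, 2.57]. Speed limits (rad/s): [2.79, 2.79, 3.14, 3.14, 3.14, 3.14].

## Interface

Orientations are given as [roll, pitch, yaw] about the fixed x, y, z axes, in that order (R = Rz(yaw) Ry(pitch) Rx(roll)).
In Python, from bench import * gives the robot as it stands.
- The arm moves only by the tool send_rows, never from a script. Its argument "rows" is one flat list of numbers, 7 for each row, row after row: the shift along the world's x, y, z in mm, then the turn, a rotation vector about the world's x, y, z in degrees, then the opening, from 0 (shut) to 1 (fully open). A call has exactly 8 rows; each row shifts and turns the commanded pose from where the row before left it; what a row does not reach is not made up. A row lasts 1/8 s, in which the tool goes at most 62.5 mm and 10.7 degrees, less where a joint would pass 70% of its speed; a pose out of reach is approached as far as the arm can. A call is refused whole if a number of a shift passes 62.5 or a number of a turn 10.7, either way. A call with a gripper value outside its range is refused whole. The fingers move at their own pace and stop on an object; the grip force is fixed at half the most. Time passes only in rows, so rows that do not move let the fingers close, or fill a call up. It gives the time, the measured TCP pose, the force and the opening at its end, in the units of the state.
- get_obs(): the state, without advancing time (a new reading comes with each control period).
- snapshot(name): name is "scene" or "side" or "wrist"; returns a dict with "color" (384x512x3 uint8, red, green, blue), "intrinsics" (3x3 intrinsics, pixels), "distortion" ([k1, k2, p1, p2, k3] as OpenCV has them; the pictures are not rectified), "rvec" (rotation vector, rad) and "tvec" (3), from world to camera coordinates, as OpenCV has them; the wrist camera has in their place "T_tool_cam" (4x4, takes a point from camera to tool coordinates, whose origin is the TCP and whose axes are the tool frame's). Camera axes: x right, y down, z forward; pixel columns grow to the right and rows downward; lengths in m; the calibration is good to about 2 mm. A picture is of the moment at which its call begins: read the wrist's pose just before it. There is no depth.
- close_job(): hands the job in, once; it reports no verdict.
The state is a dict: "time": time; "joint_positions": joint angles; "qvel": joint speeds; "joint_torque": joint torques, N m; "tool_pos": TCP position; "ee_rot": TCP orientation; "wrist_force": force on the tool from outside, world axes, zero at the start; "wrist_torque": the same for the moment, N m; "width": finger opening in m.
Only numpy, scipy, OpenCV 4.12 (cv2) and the standard library are available. Lean on these libraries where they do the work, as an engineer would, in place of code of your own. Each camera call takes 0.05 s, during which the arm holds its last target.

## Task

Pick up the steel grinding cup standing on the table, set it upright in the well of the spice grinder, turning it until the four splines on its orange collar mesh with the well's grooves, and slide it home. Then press it all the way down against the sprung red interlock pins, as you would to run the grinder, and finish while still holding it pressed down there. Leave the food pan, the ramekin and the spice tin where they are.

Things in the scene. Friction and masses are not known exactly. Their poses are not given: they have to be found in the camera images.
- cup: closed steel grinding cup, 113 mm tall over all, about 0.3 kg, standing upright on its orange collar. Origin: centre of its underside, z up. From z = 34 to 109 mm a straight cylinder 54 mm in diameter (black rubber rings at z = 64 to 96), to grip from any side. Collar: z = 0 to 27 mm, 68 mm diameter, its lowest 3.5 mm chamfered to 63 mm.
- cup_spline (a point): outer top end of the collar's +x spline, at (40, 0, 25) mm from the cup's origin. Four equal straight splines stand out of the collar to 80 mm diameter along the cup's +x, -x, +y and -y: each 8 mm wide, from z = 7 mm (rounded lower end, full width from z = 11) to z = 25 mm. The lowest 7 mm of the collar are plain and enter the well first, as a pilot.
- cup_top (a point): centre of the cup's flat closed top, 113 mm above the cup's origin; axes as the cup's
- grinder: motor base of the spice grinder, fixed to the table: round steel and black housing, 142 mm diameter at the foot, 106 mm at the rim, 150 mm tall, switch panel on its -x side. Origin: centre of its underside, on the table, z up. Heights of the cup's origin above it: 143 mm when the splines sit on the rim unmeshed, 131 when meshed and resting on the red pins, 123 when fully pressed.
- well_mouth (a point): centre of the well's mouth at rim height, 150 mm above the grinder's origin; axes as the grinder's. The well: a round bore 70 mm in diameter in a bright aluminium ring, floor 28 mm below the rim, with four upright grooves along the grinder's +x, -x, +y and -y, each 11.5 mm wide and reaching out to 84 mm diameter. Meshing repeats every quarter turn.
- interlock (a joint): sprung interlock: four red pins, one in each groove, joined below and moving down together. 0 = up (pin tops 12 mm below the rim), 0.008 m = fully pressed (stop). The spring needs about 5.4 N to start moving and 10.2 N at the stop, the cup's weight included; it springs back when let go. Fully pressed, the orange collar's top is flush with the rim.
- pan: bystander: open steel food pan 162 x 176 mm, 100 mm tall, with a rim; origin centre of its underside
- ramekin: bystander: white ceramic ramekin, 72 mm diameter at the rim, 42 mm tall; origin centre of its underside
- tin: bystander: low round spice tin with a green lid, 68 mm diameter, 46 mm tall; origin centre of its underside
Things that resemble listed ones, but are neither listed nor needed, are in the scene too. Several things have the shape of the cup; the one meant has the colours described above.

How it is judged:
On the way:
1. the cup has been lifted off the table by the gripper (height (world z) of cup above 0.03 m and contact force between the fingers and cup above 0.5 N), for 0.2 s.
At the end, for the whole second after the job is handed in: The cup is upright (0.08 rad) in the well, axis within 4 mm of the well's, origin under 126 mm above the grinder's (123 = fully down), interlock pressed over 6.2 of 8 mm, fingers still bearing on the cup (over 1 N), cup at rest; pan, ramekin and tin within 20 mm of their start (value of joint interlock above 0.0062 m and z of cup in the frame of grinder below 0.126 m and horizontal distance between cup and well_mouth below 0.004 m and angle between cup's own z axis and vertical below 0.08 rad and contact force between the fingers and cup above 1 N and linear speed of cup below 0.02 m/s and distance of each of pan, ramekin, tin from where it was at the start of the episode below 0.02 m); the arm keeps its last pose, push and grip.
It fails at once if the food pan is pushed away or tipped (distance of pan from where it was at the start of the episode above 0.03 m or angle between pan's own z axis and vertical above 0.5 rad).
It fails at once if the ramekin is pushed away or tipped (distance of ramekin from where it was at the start of the episode above 0.03 m or angle between ramekin's own z axis and vertical above 0.5 rad).
It fails at once if the spice tin is pushed away or tipped (distance of tin from where it was at the start of the episode above 0.03 m or angle between tin's own z axis and vertical above 0.5 rad).
It also fails if it takes over 48 s, if anything falls off the work surface, if the arm or the gripper's body presses on something with over 40 N, if the wrist force passes 120 N, or if a joint passes its speed limit or range.

## Working session

There is one attempt and no reset: what is moved stays moved. The work goes in short steps, Python scripts to look and compute and a tool call to move; the robot and the scene stay as the last step left them, time stands still between calls to the robot, and variables do not carry over. Pictures are saved under pics/ and viewed, and the job is handed in when it is done.

Besides the shell and the picture viewer there is one more tool, called after "Call:" in YAML: its name, and indented under it one key for each argument. send_rows: Moves the arm, as the interface text tells. Its arguments: {"type":"object","properties":{"rows":{"type":"array","items":{"type":"number"}}},"required":["rows"]}

```bash
mkdir -p pics; ls
python3 - <<'E'
from bench import *
import cv2
o=get_obs(); print({k:o[k] for k in('time','tool_pos','ee_rot','width','wrist_force')})
for n in("scene","side","wrist"):
    s=snapshot(n); cv2.imwrite(f"pics/{n}0.png",s["color"][:,:,::-1]); print(n,s["intrinsics"],s["distortion"],s.get("rvec"),s.get("tvec"),s.get("T_tool_cam"))
E
```

```text
pics
{'time': 0.0, 'tool_pos': array([ 0.21543237, -0.5054661 ,  0.2043134 ]), 'ee_rot': array([-3.14137302e+00,  2.20913318e-03, -1.16800334e+00]), 'width': 0.09392020696254577, 'wrist_force': array([ 0.08242386,  0.48489736, -0.41473081])}
scene [[457.77949334   0.         254.19046562]
 [  0.         457.77949334 188.79338379]
 [  0.           0.           1.        ]] [0.01411047 0.         0.         0.         0.        ] [ 1.56997204  2.25502872 -0.66939701] [ 0.19610232 -0.42739982  1.48115408] None
side [[395.77351466   0.         257.01207658]
 [  0.         395.77351466 193.01763607]
 [  0.           0.           1.        ]] [-0.00011462  0.          0.          0.          0.        ] [ 0.89706933 -2.43623185  1.15783861] [0.46648461 0.34429769 0.73003652] None
wrist [[307.95120512   0.         251.07394202]
 [  0.         307.95120512 187.39128042]
 [  0.           0.           1.        ]] [0.01740469 0.         0.         0.         0.        ] None None [[ 9.99999896e-01 -4.45605034e-04  9.24743567e-05  6.87071540e-04]
 [ 4.08778183e-04  9.68793992e-01  2.47866969e-01 -7.13361068e-02]
 [-2.00039370e-04 -2.47866905e-01  9.68794074e-01 -1.79975948e-01]
 [ 0.00000000e+00  0.00000000e+00  0.00000000e+00  1.00000000e+00]]
```

View pics/scene0.png

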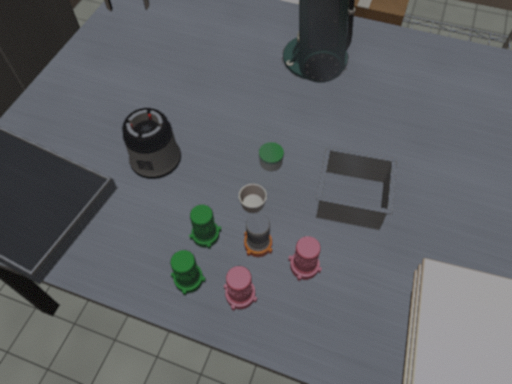

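View pics/side0.png

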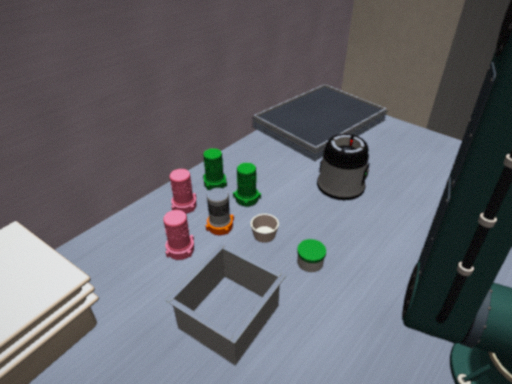

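View pics/wrist0.png

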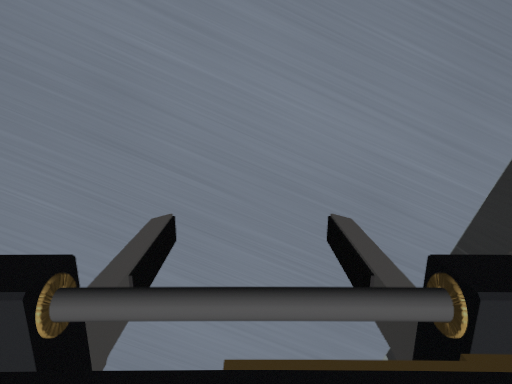

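Scene view: cup-shaped things are the steel/orange one at (258,235), pink ones at (306,257) and (240,287), green ones at (204,224) and (186,270). By the description I want the steel/orange one. The grinder is at (150,140), ramekin (253,197), tin (271,156), pan (356,188). The wrist view shows only bare table.

```bash
cat > h.py <<'E'
from bench import *
import cv2, numpy as np
from scipy.spatial.transform import Rotation as R
def cam(name):
    o=get_obs(); s=snapshot(name)
    if name=="wrist":
        T=np.eye(4);T[:3,:3]=R.from_euler('xyz',o['ee_rot']).as_matrix();T[:3,3]=o['tool_pos'];T=T@s['T_tool_cam']
        Rc,c=T[:3,:3],T[:3,3]
    else:
        M=cv2.Rodrigues(np.array(s['rvec'],float))[0];Rc=M.T;c=-M.T@np.array(s['tvec'])
    return s['color'],s['intrinsics'],s['distortion'],Rc,c
def ray(C,p):
    im,K,D,Rc,c=C
    u=cv2.undistortPoints(np.array(p,float).reshape(-1,1,2),K,np.array(D)).reshape(-1,2)
    d=np.c_[u,np.ones(len(u))]@Rc.T
    return c,d/np.linalg.norm(d,axis=1)[:,None]
def plane(C,p,z):
    c,d=ray(C,p); return c+d*((z-c[2])/d[:,2])[:,None]
def proj(C,P):
    im,K,D,Rc,c=C
    return cv2.projectPoints(np.array(P,float).reshape(-1,3),cv2.Rodrigues(Rc.T)[0],-Rc.T@c,K,np.array(D))[0].reshape(-1,2)
def tri(rs):
    A=sum(np.eye(3)-np.outer(d,d) for c,d in rs);b=sum((np.eye(3)-np.outer(d,d))@c for c,d in rs)
    return np.linalg.solve(A,b)
E
python3 - <<'E'
from h import *
S=cam("scene");D=cam("side")
for nm,C,b in(("s",S,(80,90,330,310)),("d",D,(150,120,390,260))):
    x0,y0,x1,y1=b; cv2.imwrite(f"pics/crop_{nm}.png",cv2.resize(C[0][y0:y1,x0:x1,::-1],None,fx=3 if nm=="d" else 2.6,fy=3 if nm=="d" else 2.6,interpolation=cv2.INTER_CUBIC))
for nm,C in(("scene",S),("side",D)):
    print(nm,"cam",C[4])
    hsv=cv2.cvtColor(C[0],cv2.COLOR_RGB2HSV)
    for cn,lo,hi in(("orange",(5,150,100),(18,255,255)),("red",(0,150,60),(3,255,255))):
        m=cv2.inRange(hsv,lo,hi);n,l,st,ce=cv2.connectedComponentsWithStats(m)
        for i in range(1,n):
            if st[i,4]>6: print(cn,st[i],ce[i].round(1),plane(C,ce[i],.012).round(3))
E
```

```text
scene cam [1.15056092 0.23186102 1.01852548]
orange [245 240  26  14  88] [257.3 249.7] [[0.71  0.064 0.012]]
side cam [0.12795387 0.56768607 0.72832853]
orange [206 215  27  20 216] [219.6 227.1] [[0.683 0.068 0.012]]
red [350 139   3   6  13] [350.8 141.5] [[ 0.637 -0.521  0.012]]
```

View pics/crop_s.png

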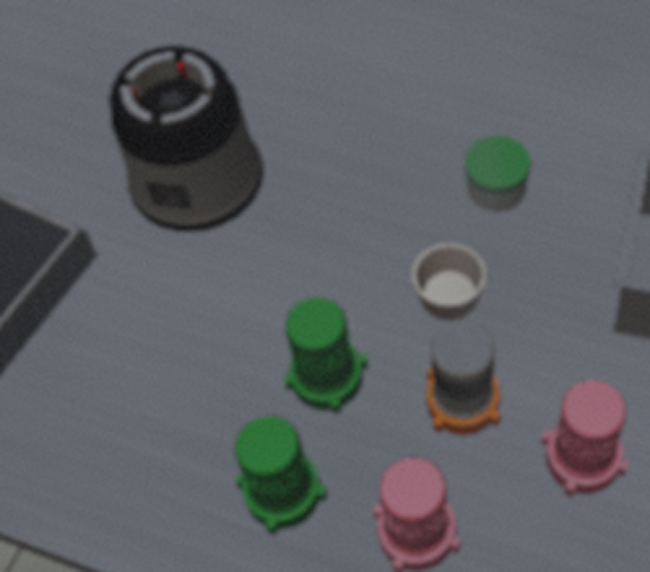

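View pics/crop_d.png

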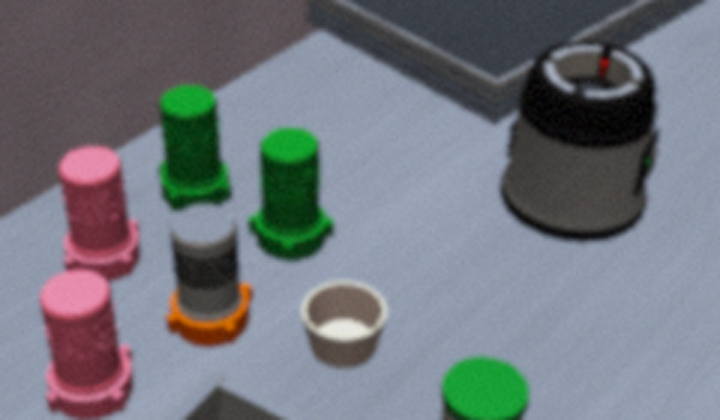

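Run:
```python
from h import *
S=cam("scene");D=cam("side")
def t(a,b,nm,z):
    r=[(C[4],ray(C,p)[1][0]) for C,p in((S,a),(D,b))]
    print(nm,tri(r).round(4),"scene@z",plane(S,a,z).round(4)[0],"side@z",plane(D,b,z).round(4)[0])
s=lambda x,y:(x/2.6+80-.3,y/2.6+90-.3); d=lambda x,y:(x/3+150-.33,y/3+120-.33)
t(s(463,350),d(205,222),"cuptop",.113)
t(s(168,87),d(593,70),"grinder",.150)
t(s(592,409),d(77,295),"pinkA",.113)
t(s(414,488),d(92,165),"pinkB",.113)
t(s(316,324),d(290,147),"greenA",.113)
t(s(268,445),d(189,101),"greenB",.113)
t(s(450,275),d(345,304),"ramekin",.042)
t(s(498,164),d(485,391),"tin",.046)
```

```text
cuptop [0.6932 0.0576 0.1103] scene@z [0.696  0.0605 0.113 ] side@z [0.6905 0.0569 0.113 ]
grinder [ 0.5427 -0.2979  0.1487] scene@z [ 0.5447 -0.2958  0.15  ] side@z [ 0.5419 -0.2981  0.15  ]
pinkA [0.708  0.1798 0.1073] scene@z [0.7111 0.1807 0.113 ] side@z [0.7026 0.1827 0.113 ]
pinkB [0.825  0.0643 0.1095] scene@z [0.8273 0.0669 0.113 ] side@z [0.821  0.0648 0.113 ]
greenA [ 0.7128 -0.0717  0.1073] scene@z [ 0.7161 -0.0689  0.113 ] side@z [ 0.7075 -0.067   0.113 ]
greenB [ 0.8321 -0.062   0.1099] scene@z [ 0.8341 -0.0594  0.113 ] side@z [ 0.8286 -0.0609  0.113 ]
ramekin [0.5872 0.0046 0.0442] scene@z [0.5878 0.0069 0.042 ] side@z [ 0.5883 -0.0008  0.042 ]
tin [0.4434 0.0046 0.0403] scene@z [0.4484 0.007  0.046 ] side@z [0.4406 0.0079 0.046 ]
```

The crops confirm it: the steel/orange cup with its black band is the one at (463,350) in the scene crop. Its measured top height is 110 mm against 113. The grinder rim measures 149 against 150. I'll look closely over the grinder on the way.

Call:
send_rows:
  rows: [36,24,13,0,0,0,1,36,24,13,0,0,0,1,36,24,13,0,0,0,1,36,24,13,0,0,0,1,36,24,13,0,0,0,1,36,24,13,0,0,0,1,36,24,13,0,0,0,1,36,24,5,0,0,0,1]

```text
time: 1.35
tool_pos: [0.5049, -0.3133, 0.3027]
ee_rot: [-3.141, -0.002, -1.168]
wrist_force: [0.8, 0.1, 0.1]
width: 0.0941
```

Run:
```python
from h import *
W=cam("wrist"); o=get_obs(); print(o['time'],o['tool_pos'],o['ee_rot'],o['qvel'].round(3),o['wrist_force'])
cv2.imwrite("pics/w1.png",W[0][:,:,::-1]); print(proj(W,[.543,-.297,.15]))
```

```text
1.4 [ 0.50883925 -0.30976372  0.30221727] [-3.13659229e+00 -1.14057320e-04 -1.16204676e+00] [-0.051 -0.025  0.063 -0.041  0.013 -0.105] [0.39524813 1.27464303 0.01089139]
[[250.09035001 137.54611429]]
```

View pics/w1.png

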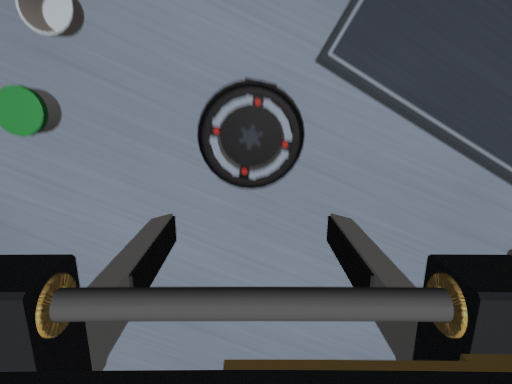

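The wrist view shows the grinder ring centred at about (251,135), with four red pins at (258,102), (217,132), (285,145) and (245,172). I'll measure it again now that the arm has settled.

```bash
cat > g.py <<'E'
from h import *
def grinder(W):
    hsv=cv2.cvtColor(W[0],cv2.COLOR_RGB2HSV)
    m=cv2.inRange(hsv,(0,130,70),(8,255,255))|cv2.inRange(hsv,(172,130,70),(179,255,255))
    n,l,st,ce=cv2.connectedComponentsWithStats(m)
    P=np.array([ce[i] for i in range(1,n) if st[i,4]>8]); 
    return P,[st[i,4] for i in range(1,n)]
if __name__=="__main__":
  for k in range(3):
    W=cam("wrist"); o=get_obs(); print(o['tool_pos'].round(4),o['ee_rot'].round(4),o['qvel'].round(3))
    P,a=grinder(W); print(P.round(1).tolist(),a)
    # ring: bright pixels
    X=plane(W,P,.138); c=X.mean(0); v=X-c; an=np.degrees(np.arctan2(v[:,1],v[:,0]))
    print("pins c",c.round(4),"r",np.hypot(v[:,0],v[:,1]).round(4),"ang",an.round(1),"mod90",(an%90).round(1))
    g=cv2.cvtColor(W[0],cv2.COLOR_RGB2GRAY)
    m=((g>115)).astype(np.uint8); yy,xx=np.mgrid[:384,:512]; cc=P.mean(0); m[np.hypot(xx-cc[0],yy-cc[1])>46]=0
    pts=cv2.findNonZero(m); (u,v_),r=cv2.minEnclosingCircle(pts); el=cv2.fitEllipse(cv2.convexHull(pts)); 
    print("ring",(u,v_),r,el, plane(W,[[u,v_],el[0]],.15).round(4).tolist())
E
python3 g.py
```

```text
[ 0.5066 -0.3115  0.3017] [-3.1399e+00 -1.0000e-04 -1.1625e+00] [-0.058 -0.02   0.041 -0.054  0.009 -0.035]
[[259.8, 109.3], [218.8, 137.2], [286.5, 150.9], [246.2, 177.2]] [np.int32(36), np.int32(38), np.int32(37), np.int32(39)]
pins c [ 0.5409 -0.2988  0.138 ] r [0.0383 0.0384 0.0384 0.0384] ang [  12.1  101.9  -77.9 -168. ] mod90 [12.1 11.9 12.1 12. ]
ring (252.93124389648438, 144.0196533203125) 41.233211517333984 ((252.89036560058594, 144.0933837890625), (80.99456024169922, 81.66519927978516), 80.69841003417969) [[0.5422, -0.2983, 0.15], [0.5421, -0.2983, 0.15]]
[ 0.5049 -0.3129  0.3013] [ 3.1414 -0.     -1.1647] [-0.044 -0.015  0.026 -0.021  0.002 -0.008]
[[259.2, 106.2], [218.1, 134.4], [286.1, 148.1], [245.6, 174.5]] [np.int32(37), np.int32(40), np.int32(39), np.int32(40)]
pins c [ 0.5408 -0.2989  0.138 ] r [0.0383 0.0385 0.0385 0.0383] ang [  12.1  102.   -78.  -168. ] mod90 [12.1 12.  12.  12. ]
ring (252.417236328125, 141.51858520507812) 41.659080505371094 ((252.4051513671875, 141.40443420410156), (81.64946746826172, 82.02252960205078), 164.6709442138672) [[0.5418, -0.2986, 0.15], [0.5419, -0.2986, 0.15]]
[ 0.5038 -0.3137  0.3012] [ 3.1407e+00  2.0000e-04 -1.1666e+00] [-0.033 -0.009  0.016 -0.004  0.001  0.002]
[[258.7, 103.8], [217.3, 132.1], [285.9, 145.9], [245.2, 172.5]] [np.int32(36), np.int32(40), np.int32(39), np.int32(38)]
pins c [ 0.5409 -0.299   0.138 ] r [0.0383 0.0387 0.0387 0.0384] ang [  12.1  101.9  -78.  -167.9] mod90 [12.1 11.9 12.  12.1]
ring (251.61111450195312, 138.8333282470703) 41.624900817871094 ((251.65469360351562, 138.9646759033203), (81.81603240966797, 82.08552551269531), 146.45225524902344) [[0.5421, -0.2983, 0.15], [0.542, -0.2984, 0.15]]
```

Grinder: centre ≈ (0.5415, -0.2987), grooves at 12.0° (mod 90). Pin radius 38.4 mm fits the grooves (35 to 42). Now to a view over the cup.

Call:
send_rows:
  rows: [22,51,-4,0,0,0,1,22,51,-4,0,0,0,1,22,51,-4,0,0,0,1,22,51,-4,0,0,0,1,22,51,-4,0,0,0,1,22,51,-4,0,0,0,1,20,52,-6,0,0,0,1,0,0,0,0,0,0,1]

```text
time: 2.55
tool_pos: [0.6555, 0.0462, 0.2695]
ee_rot: [3.139, 0.002, -1.164]
wrist_force: [0.1, 0.2, -0.0]
width: 0.0938
```

```bash
cat > c.py <<'E'
from h import *
import sys
def orange(W):
    hsv=cv2.cvtColor(W[0],cv2.COLOR_RGB2HSV)
    return cv2.inRange(hsv,(5,150,60),(18,255,255))
for k in range(4): W=cam("wrist")
o=get_obs(); print(o['tool_pos'].round(4),o['ee_rot'].round(4),o['qvel'].round(3))
cv2.imwrite("pics/w2.png",W[0][:,:,::-1])
m=orange(W); pts=cv2.findNonZero(m).reshape(-1,2); print(len(pts),pts.min(0),pts.max(0))
x0,y0=pts.min(0)-25;x1,y1=pts.max(0)+25;x0=max(x0,0);y0=max(y0,0);y1=min(y1,384)
cv2.imwrite("pics/w2c.png",cv2.resize(W[0][y0:y1,x0:x1,::-1],None,fx=4,fy=4,interpolation=cv2.INTER_CUBIC)); print(x0,y0)
X=plane(W,pts,.025); 
c=np.array([.692,.058]); v=X[:,:2]-c; r=np.hypot(*v.T); print("r max",r.max())
E
python3 c.py
```

```text
[0.6553 0.0419 0.2719] [ 3.1415e+00 -8.0000e-04 -1.1705e+00] [-0.008 -0.006 -0.005  0.005 -0.001  0.002]
131 [ 42 109] [478 369]
17 84
r max 0.5300734466225704
```

View pics/w2.png

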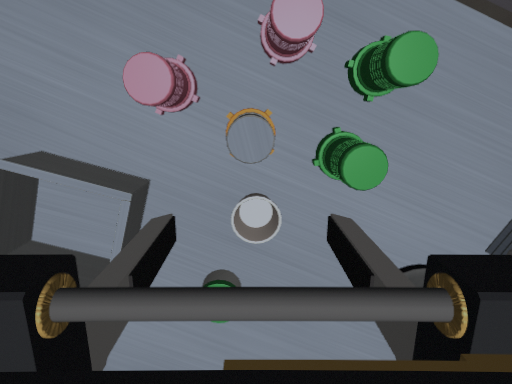

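View pics/w2c.png

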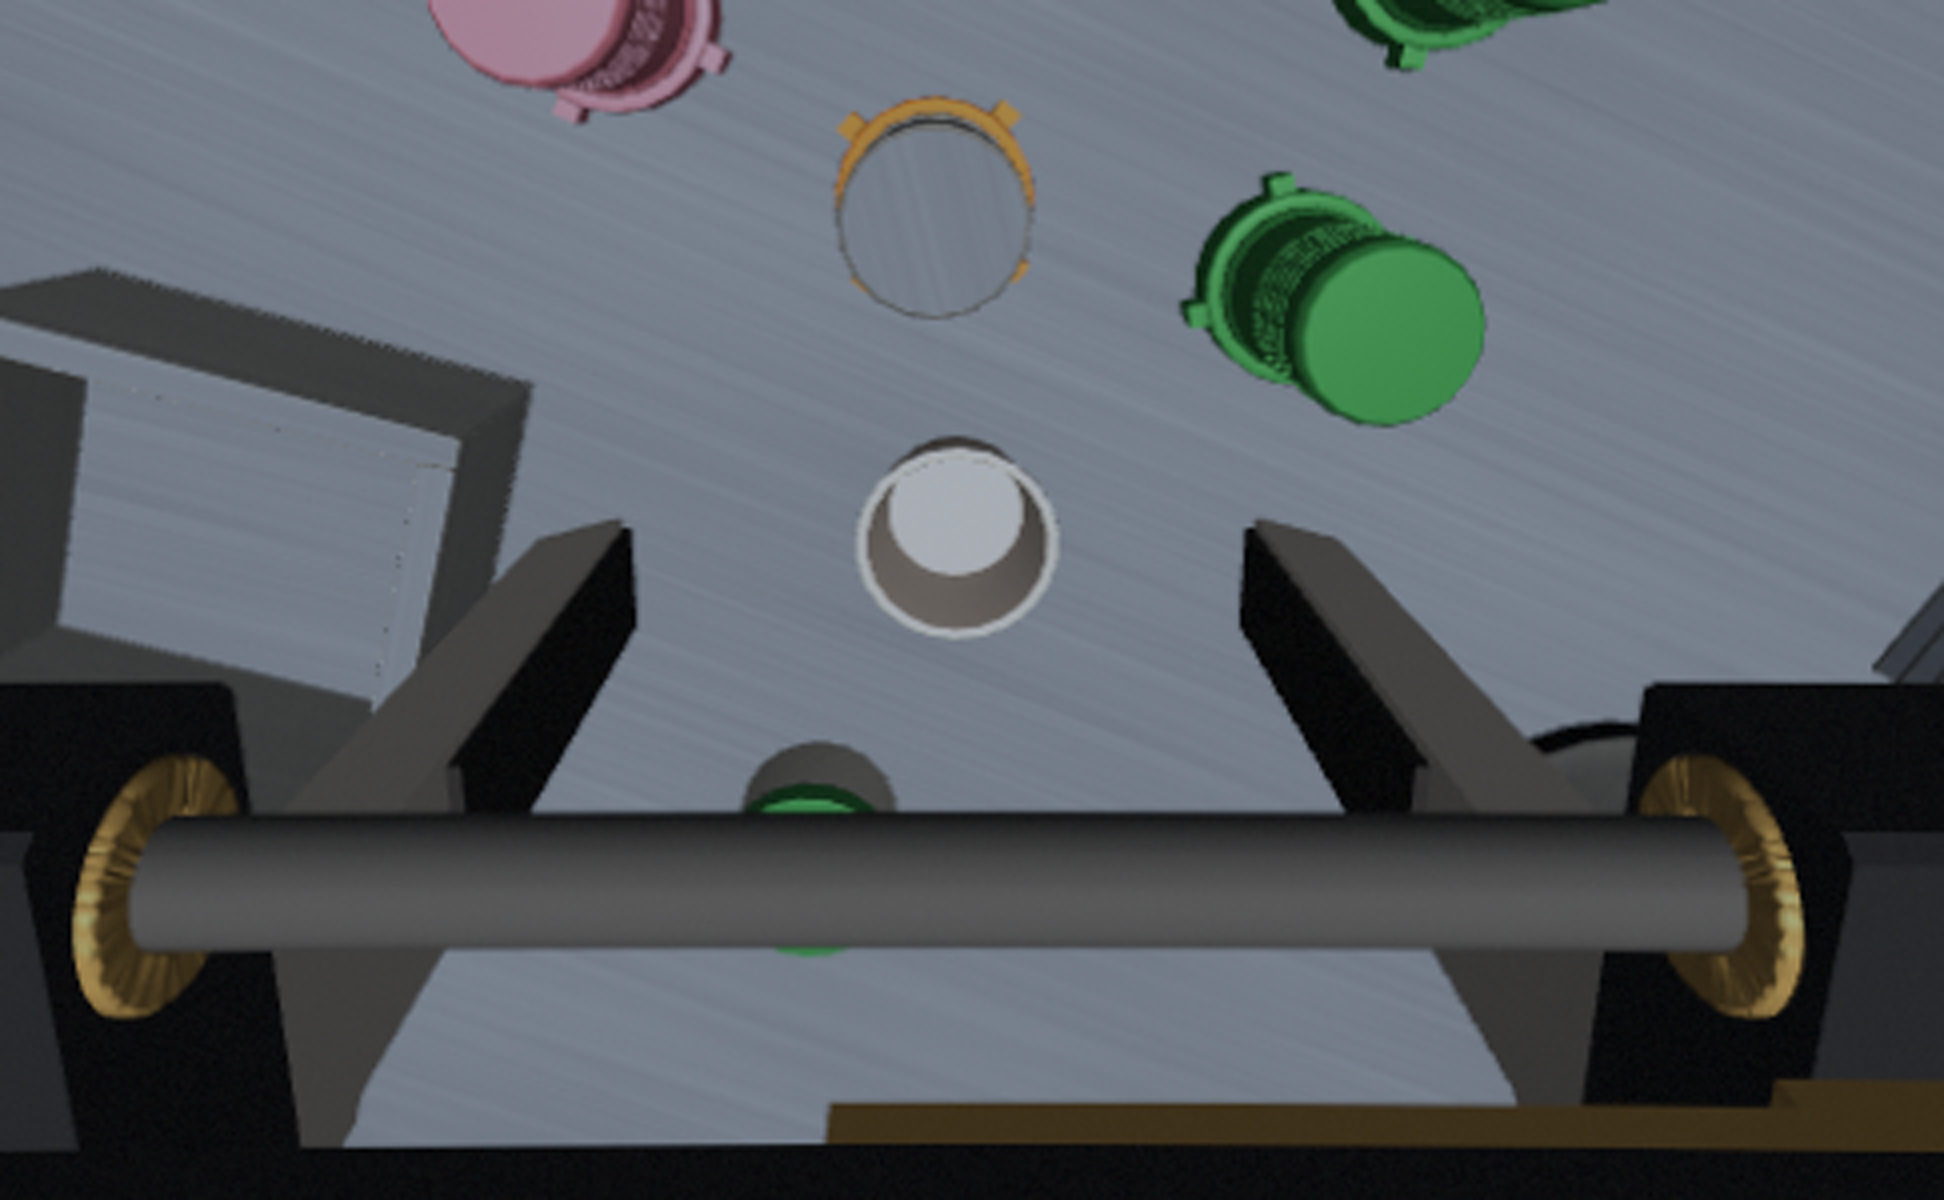

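The cup's top is centred at about (250,139). Two of its splines are visible, at crop points (846,121) and (1011,108). I'll work out pose and yaw.

Run:
```python
from h import *
for k in range(2): W=cam("wrist")
f=lambda x,y:(x/4+17-.4,y/4+84-.4)
o=get_obs();print(o['tool_pos'],o['ee_rot'])
c=plane(W,[f(935,220)],.113)[0]; print("top",c, "radius px", [np.linalg.norm(plane(W,[f(*a)],.113)[0]-c).round(4) for a in((839,220),(1030,220),(935,122),(935,318))])
for a in((846,121),(1011,108)):
    p=plane(W,[f(*a)],.025)[0]; v=p-c; print(p.round(4),np.hypot(v[0],v[1]).round(4),np.degrees(np.arctan2(v[1],v[0])).round(2))
# orange collar: fit circle to outer arc at z=.027 between splines
m=cv2.inRange(cv2.cvtColor(W[0],cv2.COLOR_RGB2HSV),(5,130,60),(20,255,255)); m[:100]=0;m[170:]=0;m[:,:215]=0;m[:,290:]=0
pts=cv2.findNonZero(m).reshape(-1,2); X=plane(W,pts,.025)[:,:2]
v=X-c[:2]; r=np.hypot(*v.T); a=np.degrees(np.arctan2(v[:,1],v[:,0]))
for lo in range(-60,130,6):
    s=(a>=lo)&(a<lo+6)
    if s.any(): print(lo,r[s].max().round(4),end="; ")
s=r>.0362; 
z=np.exp(4j*np.radians(a[s])).mean(); print("\nspline mod90",np.degrees(np.angle(z))/4, s.sum(), a[s].round(0))
```

```text
[0.6553702  0.04198656 0.27220542] [-3.14093484e+00 -7.83532810e-04 -1.17072386e+00]
top [0.69185572 0.05724338 0.113     ] radius px [np.float64(0.0262), np.float64(0.0259), np.float64(0.026), np.float64(0.0271)]
[0.703  0.0946 0.025 ] 0.039 73.35
[0.7286 0.0451 0.025 ] 0.0386 -18.29
-60 0.0314; -54 0.0323; -48 0.032; -42 0.0319; -36 0.0321; -30 0.0317; -24 0.037; -18 0.0373; -12 0.0314; -6 0.0313; 0 0.0316; 6 0.0318; 12 0.0315; 18 0.0312; 24 0.0313; 30 0.0317; 36 0.0323; 42 0.0324; 48 0.0324; 54 0.0327; 60 0.0322; 66 0.0388; 72 0.039; 78 0.0385; 84 0.0329; 90 0.0334; 96 0.0331; 102 0.0335; 108 0.0334; 
spline mod90 -16.778889353879123 23 [ -12.  -14.  -15.  -17.  -20.   71.   70.   68.  -23.   74.   72.   71.
   75.   74.   78.   77.   76.   79. -104. -106. -107. -110. -113.]
```

Cup centre ≈ (0.691, 0.057), yaw ≈ -17.5° (mod 90). The chord between spline ends is 55.7 mm against 56.6 expected. Turning it +29.5° will mesh it. Descending now with the jaws along the current axis, which is clear of neighbours.

Call:
send_rows:
  rows: [18,8,-20,0,0,0,1,18,7,-32,0,0,0,1,0,0,-35,0,0,0,1,0,0,-35,0,0,0,1,0,0,-35,0,0,0,1,0,0,-30,0,0,0,1,0,0,-25,0,0,0,1,0,0,0,0,0,0,1]

```text
time: 3.85
tool_pos: [0.6896, 0.0576, 0.0568]
ee_rot: [3.136, 0.002, -1.17]
wrist_force: [0.7, -0.6, -0.6]
width: 0.0944
```

Run:
```python
from h import *
for k in range(3): W=cam("wrist")
o=get_obs(); print(o['tool_pos'].round(4),o['ee_rot'].round(4),o['wrist_force'],o['joint_positions'].round(2))
cv2.imwrite("pics/w3.png",W[0][:,:,::-1])
```

```text
[0.6926 0.0583 0.0616] [-3.1388e+00 -1.3000e-03 -1.1689e+00] [-0.34592363 -0.24605865  0.12032859] [ 0.    0.47  1.19 -0.    1.49  1.17]
```

View pics/w3.png

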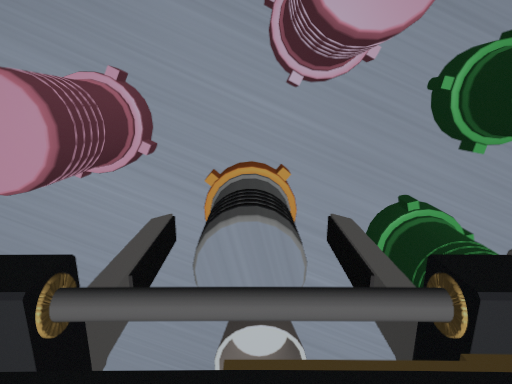

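The cup at (250,240) is centred between the fingers, which sit at 176 and 327. Closing, then lifting.

Call:
send_rows:
  rows: [0,0,0,0,0,0,0,0,0,0,0,0,0,0,0,0,0,0,0,0,0,0,0,0,0,0,0,0,0,0,0,0,0,0,0,0,0,0,0,0,0,0,0,0,0,0,0,0,0,0,0,0,0,0,0,0]

```text
time: 5.0
tool_pos: [0.6916, 0.059, 0.0595]
ee_rot: [-3.142, -0.0, -1.168]
wrist_force: [0.2, 0.4, 0.8]
width: 0.0538
```

Call:
send_rows:
  rows: [0,0,10,0,0,0,0,0,0,20,0,0,0,0,0,0,30,0,0,0,0,0,0,30,0,0,0,0,0,0,30,0,0,0,0,0,0,30,0,0,0,0,0,0,30,0,0,0,0,0,0,20,0,0,0,0]

```text
time: 6.0
tool_pos: [0.6919, 0.0591, 0.2633]
ee_rot: [-3.138, -0.002, -1.168]
wrist_force: [0.1, -0.5, -2.1]
width: 0.0535
```

Run:
```python
from h import *
for k in range(3): W=cam("wrist")
o=get_obs(); print(o['time'],o['tool_pos'].round(4),o['ee_rot'].round(4),o['wrist_force'],o['width'],o['wrist_torque'])
cv2.imwrite("pics/w4.png",W[0][:,:,::-1])
cv2.imwrite("pics/w4c.png",cv2.resize(W[0][130:290,170:330,::-1],None,fx=3.7,fy=3.7,interpolation=cv2.INTER_CUBIC))
cv2.imwrite("pics/s4.png",cam("side")[0][:,:,::-1])
```

```text
6.15 [0.6922 0.059  0.2625] [-3.1371e+00 -1.9000e-03 -1.1680e+00] [-0.50411106  0.3804474  -2.19650505] 0.05348528328110939 [0.00500578 0.0091846  0.00791981]
```

View pics/w4c.png

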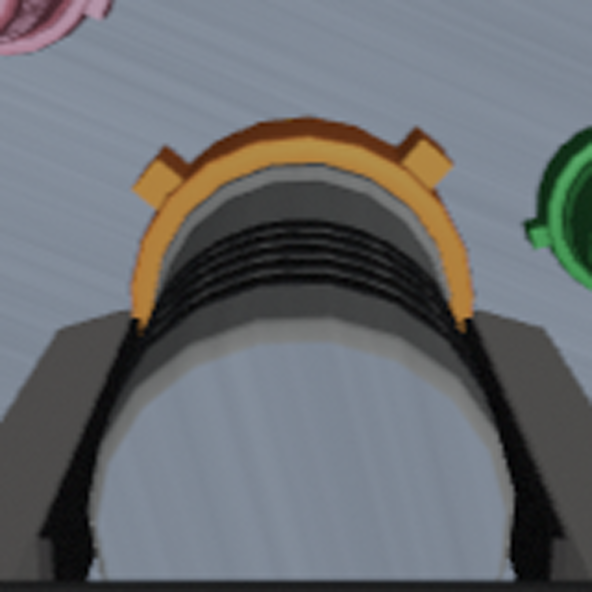

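View pics/s4.png

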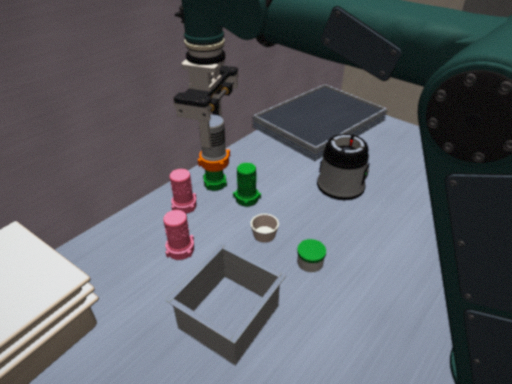

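Held: the cup hangs upright with both splines visible, at (148,173) and (436,151) in the crop. I'll work out the cup centre and yaw relative to the tool.

Run:
```python
from h import *
W=cam("wrist");o=get_obs();t=o['tool_pos'];yaw=o['ee_rot'][2]
f=lambda x,y:(x/3.7+170-.4,y/3.7+130-.4)
z=t[2]-.0355
p=plane(W,[f(148,173),f(436,151)],z)[:,:2]
d=p[1]-p[0]; th=np.degrees(np.arctan2(d[1],d[0]))+45
ctr=p.mean(0)-.04/np.sqrt(2)*np.array([np.cos(np.radians(th+45)),np.sin(np.radians(th+45))])
print("chord",np.linalg.norm(d),"yaw",th,"ctr",ctr,"tcp",t)
e=ctr-t[:2]; X=np.array([np.cos(yaw),np.sin(yaw)]);Y=np.array([np.sin(yaw),-np.cos(yaw)])
print("in tool",e@X,e@Y, np.degrees(yaw))
# collar outer top arc: orange light pixels
```

```text
chord 0.05611057831991338 yaw -17.497811136928952 ctr [0.6902842  0.05734927] tcp [0.69129046 0.05903765 0.25891796]
in tool 0.0011587366489313432 0.0015876150952594682 -66.91889165727268
```

Call:
send_rows:
  rows: [-12,-30,0,0,0,3,0,-21,-51,0,0,0,4,0,-22,-52,0,0,0,4,0,-22,-52,0,0,0,4,0,-22,-52,0,0,0,4,0,-22,-52,0,0,0,4,0,-20,-44,0,0,0,4,0,-8,-22,0,0,0,2.5,0]

```text
time: 7.25
tool_pos: [0.5405, -0.2981, 0.2576]
ee_rot: [3.141, 0.003, -0.655]
wrist_force: [-0.2, 0.8, -2.4]
width: 0.0535
```

Run:
```python
from h import *
T=[]
for k in range(10):
    W=cam("wrist"); o=get_obs(); T.append(np.r_[o['tool_pos'],o['ee_rot'][2]])
T=np.array(T); print(T.round(4)); print(T[4:].mean(0), o['time'],o['wrist_force'],o['width'])
np.save("hover.npy",T[4:].mean(0))
cv2.imwrite("pics/w5c.png",cv2.resize(W[0][60:310,130:370,::-1],None,fx=2.4,fy=2.4,interpolation=cv2.INTER_CUBIC))
S=cam("scene");D=cam("side")
cv2.imwrite("pics/s5.png",np.hstack([cv2.resize(S[0][40:200,90:220,::-1],None,fx=3,fy=3,interpolation=cv2.INTER_CUBIC),cv2.resize(D[0][60:220,290:420,::-1],None,fx=3,fy=3,interpolation=cv2.INTER_CUBIC)]))
```

```text
[[ 0.5397 -0.3005  0.2574 -0.6564]
 [ 0.5408 -0.2983  0.2575 -0.6575]
 [ 0.5417 -0.2965  0.2578 -0.6559]
 [ 0.5423 -0.2955  0.2582 -0.6542]
 [ 0.5427 -0.2949  0.2585 -0.653 ]
 [ 0.5429 -0.2947  0.2588 -0.6521]
 [ 0.5431 -0.2946  0.2591 -0.6515]
 [ 0.5431 -0.2946  0.2593 -0.6514]
 [ 0.5431 -0.2948  0.2595 -0.6514]
 [ 0.5431 -0.2949  0.2595 -0.6516]]
[ 0.54299825 -0.29474736  0.25912262 -0.65182348] 7.75 [-0.3300369   0.60806433 -1.8186521 ] 0.05387132561073518
```

View pics/w5c.png

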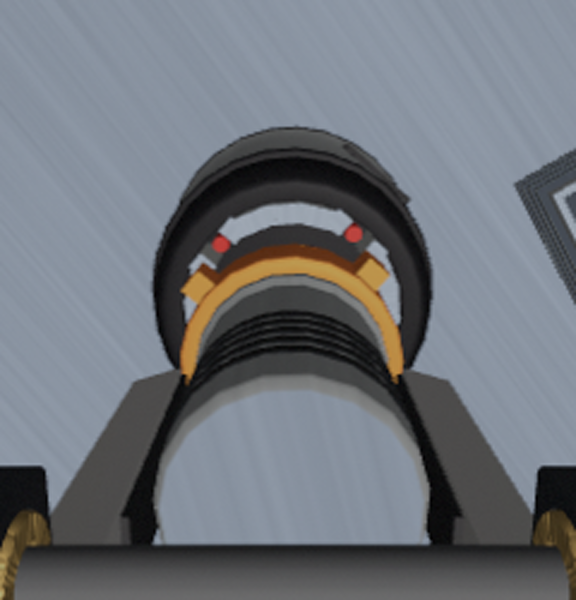

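View pics/s5.png

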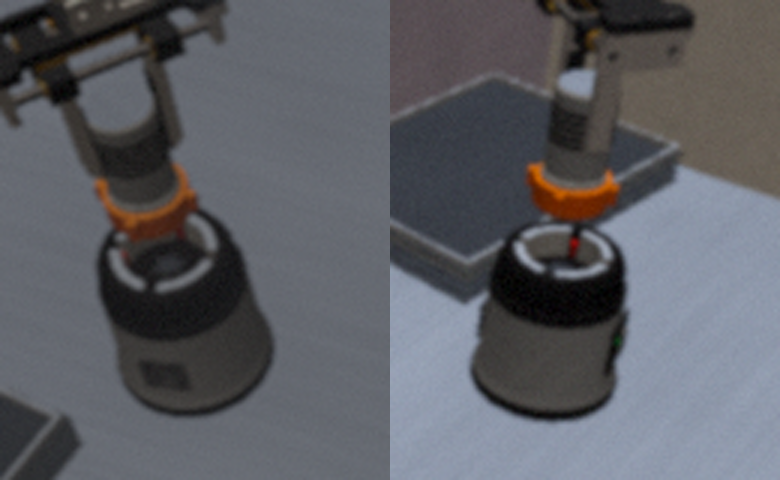

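The wrist view shows the splines at crop (190,277) and (380,263) and the pins at (220,244) and (354,233). Both are in one picture, so I can compare them directly.

```bash
cat > cmp.py <<'E'
from h import *
def rep(W,o,pins,spl,rp=.0384,cz=.0605):
    t=o['tool_pos']
    def cen(p,r):
        d=p[1]-p[0]; th=np.degrees(np.arctan2(d[1],d[0]))+45
        return np.linalg.norm(d)/(r*2**.5), th, p.mean(0)-r/np.sqrt(2)*np.array([np.cos(np.radians(th+45)),np.sin(np.radians(th+45))])
    g=cen(plane(W,pins,.138)[:,:2],rp); c=cen(plane(W,spl,t[2]-cz+.025)[:,:2],.040)
    print("tcp",t.round(4)," grinder",g," cup",c); print("SHIFT mm",(g[2]-c[2])*1e3,"turn",g[1]-c[1])
E
python3 - <<'E'
from cmp import *
W=cam("wrist");o=get_obs()
P,a=__import__('g').grinder(W);print(P.round(1).tolist(),a)
f=lambda x,y:(x/2.4+130-.3,y/2.4+60-.3)
P=P[(P[:,1]<180)];P=P[np.argsort(P[:,0])][:2];print(P, f(220,244),f(354,233))
rep(W,o,P,[f(190,277),f(380,263)])
E
```

```text
[[276.6, 156.2], [221.4, 160.6]] [np.int32(44), np.int32(45)]
[[221.35555556 160.6       ]
 [276.63636364 156.20454545]] (221.36666666666667, 161.36666666666667) (277.2, 156.78333333333333)
tcp [ 0.5429 -0.2955  0.2596]  grinder (np.float64(1.0078197475088997), np.float64(12.19893232111005), array([ 0.5411301 , -0.29851873]))  cup (np.float64(1.0007671172810404), np.float64(11.912314400237669), array([ 0.54274808, -0.29655416]))
SHIFT mm [-1.61797726 -1.96457469] turn 0.2866179208723807
```

Call:
send_rows:
  rows: [-1.4,-1.7,-8,0,0,0.2,0,0,0,-10,0,0,0,0,0,0,-10,0,0,0,0,0,0,-8,0,0,0,0,0,0,-4,0,0,0,0,0,0,-2,0,0,0,0,0,0,0,0,0,0,0,0,0,0,0,0,0,0]

```text
time: 8.9
tool_pos: [0.5414, -0.2978, 0.218]
ee_rot: [-3.142, -0.001, -0.65]
wrist_force: [0.6, -0.0, -2.9]
width: 0.0537
```

Run:
```python
from cmp import *
for k in range(6):W=cam("wrist")
o=get_obs();print(o['time'],o['wrist_force'],o['tool_pos'],o['qvel'].round(3))
P,a=__import__('g').grinder(W);print(P.round(1).tolist(),a)
cv2.imwrite("pics/w6c.png",cv2.resize(W[0][110:230,170:330,::-1],None,fx=4.8,fy=4.8,interpolation=cv2.INTER_CUBIC))
D=cam("side")
cv2.imwrite("pics/s6.png",cv2.resize(D[0][60:220,290:420,::-1],None,fx=3,fy=3,interpolation=cv2.INTER_CUBIC))
```

```text
9.2 [ 0.41779578 -0.10305993 -3.23552442] [ 0.54123659 -0.29772143  0.2176261 ] [-0.001 -0.001  0.002 -0.     0.001  0.   ]
[[280.6, 160.2], [216.6, 165.4]] [np.int32(57), np.int32(60)]
```

View pics/w6c.png

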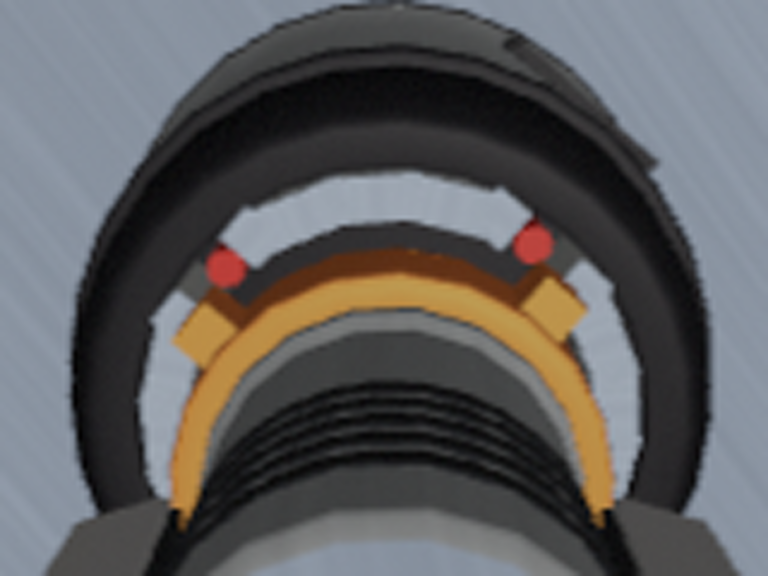

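View pics/s6.png

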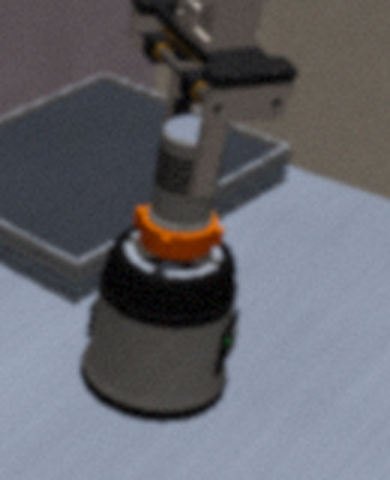

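Run:
```python
from cmp import *
W=cam("wrist");o=get_obs()
f=lambda x,y:(x/4.8+170-.4,y/4.8+110-.4)
rep(W,o,[[216.6,165.4],[280.6,160.2]],[f(189,319),f(567,288)])
```

```text
tcp [ 0.5412 -0.2977  0.2176]  grinder (np.float64(1.008067191689523), np.float64(12.454198008105415), array([ 0.54112438, -0.29866544]))  cup (np.float64(0.9967192228868228), np.float64(12.536496945771034), array([ 0.54088492, -0.29942935]))
SHIFT mm [0.23945357 0.76390462] turn -0.08229893766561958
```

Aligned within about 0.8 mm and 0.1°. Lowering gently.

Call:
send_rows:
  rows: [0.1,0.3,-2,0,0,0,0,0,0,-2,0,0,0,0,0,0,-2,0,0,0,0,0,0,-2,0,0,0,0,0,0,-2,0,0,0,0,0,0,-2,0,0,0,0,0,0,0,0,0,0,0,0,0,0,0,0,0,0]

```text
time: 10.3
tool_pos: [0.5413, -0.2974, 0.2055]
ee_rot: [-3.142, -0.0, -0.65]
wrist_force: [-1.1, -0.1, -2.4]
width: 0.0535
```

Run:
```python
from h import *
for k in range(3):W=cam("wrist")
o=get_obs();print(o['time'],o['wrist_force'],o['wrist_torque'],o['tool_pos'],o['ee_rot'])
```

```text
10.45 [-0.11110751  0.45032424 -3.26610576] [-0.06605513 -0.06958619 -0.0272998 ] [ 0.54137276 -0.29742172  0.2056717 ] [-3.14155692e+00 -3.87076208e-04 -6.49620116e-01]
```

No contact force, so the pilot is in (origin ≈ 145 mm). Continuing slowly to the pins at 131.

Call:
send_rows:
  rows: [0,0,-2,0,0,0,0,0,0,-2,0,0,0,0,0,0,-2,0,0,0,0,0,0,-2,0,0,0,0,0,0,-2,0,0,0,0,0,0,0,0,0,0,0,0,0,0,0,0,0,0,0,0,0,0,0,0,0]

```text
time: 11.45
tool_pos: [0.5414, -0.2975, 0.1957]
ee_rot: [3.142, -0.0, -0.65]
wrist_force: [0.1, -0.4, -3.2]
width: 0.0537
```

Run:
```python
from h import *
for k in range(3):W=cam("wrist")
o=get_obs();print(o['time'],o['wrist_force'],o['wrist_torque'],o['tool_pos'],o['ee_rot'])
cv2.imwrite("pics/w7c.png",cv2.resize(W[0][110:230,170:330,::-1],None,fx=4.8,fy=4.8,interpolation=cv2.INTER_CUBIC))
```

```text
11.6 [-0.5866073  -0.37068705 -2.63954874] [-0.03897888 -0.05056336  0.02101193] [ 0.54133364 -0.29744055  0.19563442] [ 3.14157269e+00 -3.05641379e-04 -6.49634259e-01]
```

View pics/w7c.png

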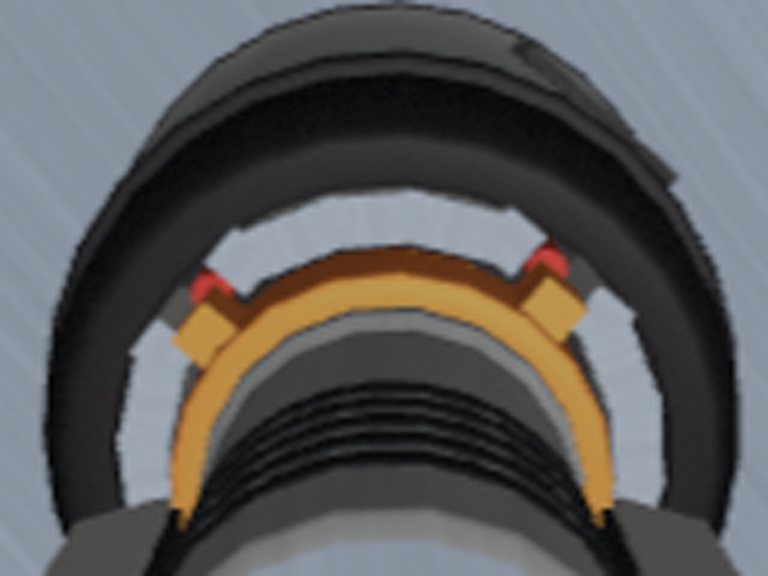

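Both splines, at (205,335) and (555,305), line up with their grooves. There is still no contact force at origin ≈ 135, below the unmeshed height of 143, so it's meshed. Pressing on.

Call:
send_rows:
  rows: [0,0,-2,0,0,0,0,0,0,-2,0,0,0,0,0,0,-2,0,0,0,0,0,0,-2,0,0,0,0,0,0,-2,0,0,0,0,0,0,-2,0,0,0,0,0,0,0,0,0,0,0,0,0,0,0,0,0,0]

```text
time: 12.6
tool_pos: [0.5413, -0.2974, 0.1846]
ee_rot: [-3.142, -0.001, -0.65]
wrist_force: [-2.1, 1.5, 5.8]
width: 0.0534
```

Run:
```python
from h import *
for k in range(3):W=cam("wrist")
o=get_obs();print(o['time'],o['wrist_force'],o['wrist_torque'],o['tool_pos'],o['ee_rot'])
```

```text
12.75 [-2.62218842  1.02947958  5.51592188] [ 0.43084645  0.61965364 -0.00925649] [ 0.54131454 -0.2974048   0.18467947] [-3.14157343e+00 -1.13776054e-03 -6.49655321e-01]
```

The spring is engaged: net push on it ≈ 8.5 N, about 5 mm of travel. A bit further to the stop.

Call:
send_rows:
  rows: [0,0,-1,0,0,0,0,0,0,-1,0,0,0,0,0,0,-1,0,0,0,0,0,0,-1,0,0,0,0,0,0,0,0,0,0,0,0,0,0,0,0,0,0,0,0,0,0,0,0,0,0,0,0,0,0,0,0]

```text
time: 13.75
tool_pos: [0.5413, -0.2974, 0.1823]
ee_rot: [-3.142, -0.002, -0.65]
wrist_force: [-4.3, 2.7, 9.5]
width: 0.0537
```

Run:
```python
from h import *
for k in range(3):W=cam("wrist")
o=get_obs();print(o['time'],o['wrist_force'],o['wrist_torque'],o['tool_pos'],o['ee_rot'])
cv2.imwrite("pics/w8c.png",cv2.resize(W[0][110:230,170:330,::-1],None,fx=4.8,fy=4.8,interpolation=cv2.INTER_CUBIC))
D=cam("side")
cv2.imwrite("pics/s8.png",cv2.resize(D[0][60:220,290:420,::-1],None,fx=3.5,fy=3.5,interpolation=cv2.INTER_CUBIC))
```

```text
13.9 [-3.85698041  2.68361429 10.01494414] [0.63139932 0.96211386 0.00483273] [ 0.54133404 -0.29736691  0.18228963] [-3.14151663e+00 -2.34024869e-03 -6.49598782e-01]
```

View pics/w8c.png

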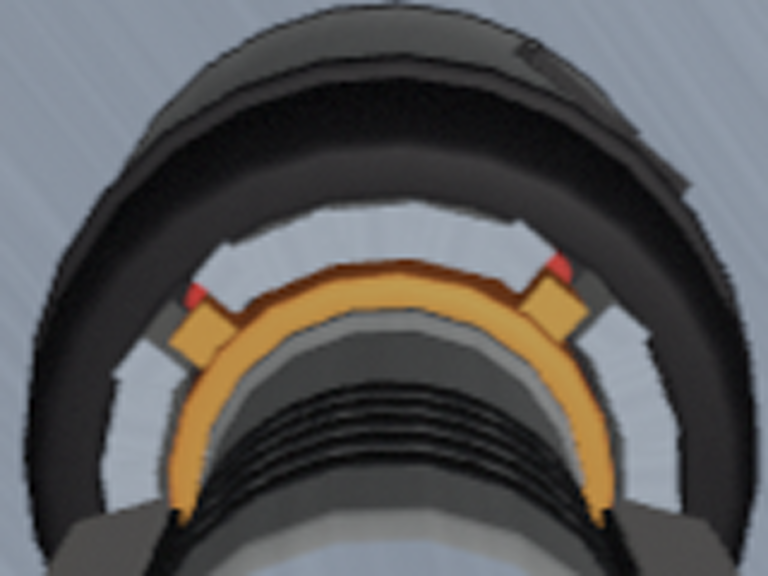

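View pics/s8.png

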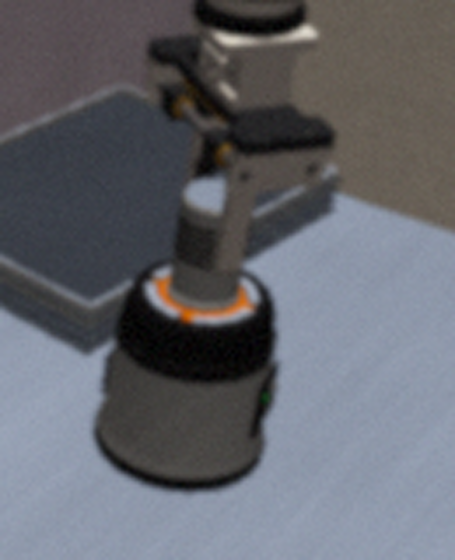

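The collar now sits flush inside the ring in the side view. The push has risen to about 13 N total, above the 10.2 N stop. There's a side load of about 4.7 N, so I'll ease off laterally and press slightly more.

Call:
send_rows:
  rows: [-0.3,0.2,0,0,0,0,0,-0.3,0.2,0,0,0,0,0,-0.3,0.2,0,0,0,0,0,0,0,-1,0,0,0,0,0,0,-1,0,0,0,0,0,0,0,0,0,0,0,0,0,0,0,0,0,0,0,0,0,0,0,0,0]

```text
time: 14.95
tool_pos: [0.5412, -0.2973, 0.1822]
ee_rot: [-3.141, -0.006, -0.65]
wrist_force: [-2.8, 2.6, 14.7]
width: 0.0533
```

Run:
```python
from h import *
A=[]
for k in range(5):
    W=cam("wrist"); o=get_obs(); A.append(np.r_[o['wrist_force'],o['tool_pos']])
print(o['time'],np.mean(A,0).round(4),o['wrist_torque'],o['ee_rot'],o['width'])
cv2.imwrite("pics/w9c.png",cv2.resize(W[0][110:290,150:350,::-1],None,fx=4,fy=3.3,interpolation=cv2.INTER_CUBIC))
cv2.imwrite("pics/sc9.png",cam("scene")[0][:,:,::-1])
# where collar's near spline tops should appear if flush (z=.148)
```

```text
15.2 [-3.5569  2.3703 14.1633  0.5412 -0.2973  0.1822] [ 0.58789204  0.96068114 -0.0434213 ] [-3.14133325 -0.00593841 -0.64955735] 0.053597185716577546
```

View pics/w9c.png

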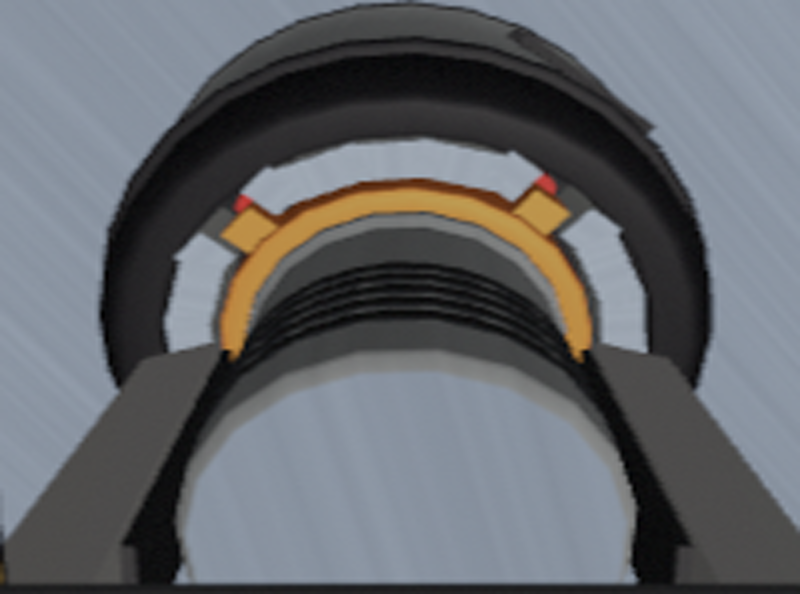

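View pics/sc9.png

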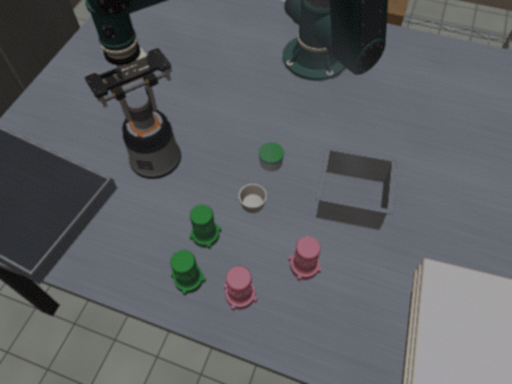

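The TCP stayed at 182.2 mm for 2 mm more command and +4 N, so it is on the hard stop. The cup origin is ≈ 122 mm, matching 123 fully pressed. Ramekin (253,197), tin (271,156) and pan are at their starting pixels. Handing in.

Run:
```python
from bench import *
print(close_job()); o=get_obs(); print(o['time'],o['tool_pos'],o['wrist_force'],o['width'])
```

```text
the job is handed in; nothing more can be done
None
the job is handed in; nothing more can be done
```

The steel and orange cup is meshed in the grinder well and was still gripped and pressed against its stop when I handed in, at about 15 s of the 48 s. I gripped it across its rubber rings, lifted it, turned it about 29.7° to line the splines up with the grooves, and lowered it in with no contact force until the pins. The hand-in gave no verdict.

**Pressed down:** the tool height held at 182.2 mm while I commanded 2 mm more and the push rose by about 4 N, so it is on a hard stop. That puts the cup's origin about 122 mm above the grinder's, against 123 for fully pressed. This assumes the cup did not slip in the grip, and the wrist pictures show no shift. I had no direct reading of the interlock.

**Push, tilt and grip:** the wrist force was about 14 N upward, and the tool is within 0.006 rad of vertical. The fingers are 53.6 mm apart on the 54 mm cup.

**Bystanders:** the pan, ramekin and tin sit at the same places as before in the scene picture, judged by eye.

**Disagreements:**
- A side load of about 4 N against the well wall remained after a 0.9 mm sideways correction.
- The camera estimates of the alignment differed from each other by 1 to 2 mm. The bore leaves only about 1 mm of play, so the cup should still be within the 4 mm limit.

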